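# Check the enamel of a griddle plate with a coating gauge

## Task

Take the small hand-held coating gauge from its cork rest and, holding it upright, touch its foot down on the griddle plate for about a second, first in the middle ring and then in the ring next to the handle, centring the foot in each ring. Lift it between the rings and let nothing touch the plate anywhere else; then stand the gauge upright on its cork rest again, its whole foot on the cork, and let go.

Things in the scene. Friction and masses are not known exactly. Their poses are not given: they have to be found in the camera images.
- gauge_centre (a point): Centre, half-way up, of the coating gauge: a rigid round upright hand instrument, 90 mm tall, 0.09 kg, standing on the cork rest. Black grip 26 mm in diameter from 24 to 82 mm above the foot (grasp it from above, any direction), a steel band near the top, a 16 mm neck, a flat steel foot 30 mm across. z: up its axis. Not the salt shaker of like height, grey top and clear body.
- gauge_foot (a point): Centre of the underside of the gauge's flat foot (the measuring tip), 45 mm straight below gauge_centre along the gauge's axis. z runs up along the gauge.
- griddle: Round grey enamelled plate, 190 mm across, fixed. Origin: centre of its underside; z up; flat top at z = 14 mm. Dark loop handle along -x to 141 mm from the centre, pointing to the robot or up to 75 degrees aside. Five thin flat ring marks, 46 mm across: middle ring at (0, 0), ring next to the handle at x = -60 mm, y = 0; three not to be touched at x = +60 mm and at y = +60 and -60 mm.
- rest: Cork disc, 70 mm in diameter and 6 mm thick, fixed on the worktop to the left of the plate. The gauge stands on it at the start and at the end. Origin: centre of its underside, so its top is at z = 6 mm.
There are look-alikes about, which are no part of the job. What is shaped like the part that bears gauge_centre but orange, purple or yellow is not meant.

How it is judged:
On the way, in this order (a step that is already met when the one before it is completed fails the run):
1. the foot of the upright gauge rests in the middle ring (contact force between griddle and anything else above 0.4 N and x of gauge_foot in the frame of griddle between -0.013 and 0.013 m and y of gauge_foot in the frame of griddle between -0.013 and 0.013 m and z of gauge_foot in the frame of griddle between 0.01 and 0.018 m and angle between gauge_foot's own z axis and vertical below 0.2 rad), for 0.3 s.
2. then the foot of the upright gauge rests in the ring next to the handle (contact force between griddle and anything else above 0.4 N and x of gauge_foot in the frame of griddle between -0.073 and -0.047 m and y of gauge_foot in the frame of griddle between -0.013 and 0.013 m and z of gauge_foot in the frame of griddle between 0.01 and 0.018 m and angle between gauge_foot's own z axis and vertical below 0.2 rad), for 0.3 s.
At the end, for the whole second after the job is handed in: The gauge stands released on the cork rest, upright within about 6 degrees, its foot centre within 20 mm of the rest's centre, after its foot rested within 13 mm of the middle ring's centre and then of the handle ring's centre, upright within 11 degrees, 0.3 s each (horizontal distance between gauge_foot and rest below 0.02 m and z of gauge_foot in the frame of rest between 0.003 and 0.009 m and angle between gauge_foot's own z axis and vertical below 0.1 rad); the robot touches nothing.
It fails at once if the plate is touched while the gauge's foot is outside both rings (20 mm or more off, dragged across or on a wrong ring) (contact force between griddle and anything else above 0.5 N and not (x of gauge_foot in the frame of griddle between -0.02 and 0.02 m and y of gauge_foot in the frame of griddle between -0.02 and 0.02 m) and not (x of gauge_foot in the frame of griddle between -0.08 and -0.04 m and y of gauge_foot in the frame of griddle between -0.02 and 0.02 m)).
It also fails if it takes over 48 s, if anything falls off the work surface, if the arm or the gripper's body presses on something with over 40 N, if the wrist force passes 120 N, or if a joint passes its speed limit or range.

## Robot

A 6-joint arm with a two-finger parallel gripper is mounted at the origin on a cart in front of the work surface, level with it; the furniture and walls round the work are solid. World frame = base frame: x ahead of the robot, y to its left, z up, the work surface at z = 0. Lengths are in m, angles in rad, forces in N, time in s.
With the tool pointing down it reaches from about 0.3 to 0.875 m from the base axis. Payload 6.4 kg.
Tool frame: the origin (TCP) lies between the finger pads; the fingertips stand ctrl.tip_extent ahead of it and the grasp point (between the pads) is the TCP (ctrl.tip_extent is the distance from the TCP to the fingertips, in m); z points along the fingers, y is the line along which they close (so a half turn about z gives the same grasp; the last joint's range is limited). The gripper opens to 85 mm and grips with 20 to 120 N. Pads are 22 mm wide; open, the fingers measure 114 mm over their backs; the gripper's body (76 mm by 85 mm) begins 54 mm behind the grasp point. The pads swing forward as they close: fully open they stand 13 mm farther back than shut.
Start: joints at [0.994, 0.181, 1.607, -0, 1.354, -0.206], TCP at [0.208, 0.536, 0.25] pointing down, gripper open.
Joint ranges: [-2.99, 2.99], [-0.89, 2.07], [0.3, 2.58], [-1.14, 4.28], [0, 2.63], [-3.12, 3.12]. Speed limits (rad/s): [2.57, 2.57, 3.01, 3.14, 3.14, 3.14].

## Interface

Orientations are given as a unit quaternion [w, x, y, z].
In Python, from bench import ctrl gives the robot as it stands.
- The arm moves only by the tool send_rows, never from a script. Its arguments are lists of equal length, an entry for each row: "dr": the turn, a rotation vector about the tool's x, y, z in units of 6 degrees (1.0 is 6 degrees), a list of three; "xyz": the shift along the tool's x, y, z in cm, a list of three; "jaw": the opening in per cent of the stroke, from 0 (shut) to 100 (fully open). In form: {"dr": [[wx, wy, wz], ...], "xyz": [[dx, dy, dz], ...], "jaw": [jaw, ...]}. A call has exactly 8 rows; each row is the pose to reach, as a shift and turn from the pose commanded when the call began, along the tool's axes at that moment; what a row does not reach only later rows make up. A row lasts 1/8 s, in which the tool goes at most 62.5 mm and 10.7 degrees, less where a joint would pass 70% of its speed; a pose out of reach is approached as far as the arm can. A call with a gripper value outside its range is refused whole. The fingers move at their own pace and stop on an object; the grip force is fixed at half the most. Time passes only in rows, so rows that repeat a pose let the fingers close, or fill a call up. It gives the time, the measured TCP pose, the force, the opening and the grip force at its end, in the units of the state.
- ctrl.get_obs(): the state, without advancing time (a new reading comes with each control period).
- ctrl.camera(name): name is "side" or "top"; returns the picture (420x560x3 uint8, red, green, blue); there is no depth.
- ctrl.calibration(name): a dict with "camera_matrix" (3x3 intrinsics, pixels), "world_from_camera" (4x4, takes a point from camera to world coordinates). Camera axes: x right, y up, looking along -z (the intrinsics and any distortion apply to the point x, -y, -z); pixel columns grow to the right and rows downward; lengths in m; the calibration is good to about 2 mm. A picture is of the moment at which its call begins. calibration takes no time and is no camera call.
- ctrl.hand_in(): hands the job in; it is judged then, once.
The state is a dict: "time_s": time; "q": joint angles; "dq": joint speeds; "joint_efforts": joint torques, N m; "eef_pos": TCP position; "eef_rot": TCP orientation; "wrist_force": force on the tool from outside, world axes, zero at the start; "torque": the same for the moment, N m; "opening": opening from 0.0 (shut) to 1.0 (fully open); "grasp_force": force on a finger pad.
Only numpy, scipy, OpenCV 4.12 (cv2) and the standard library are available. Lean on these libraries where they do the work, as an engineer would, in place of code of your own. Each camera call takes 0.05 s, during which the arm holds its last target. There are 200 camera calls.

## Working session

There is one attempt and no reset: what is moved stays moved. The work goes in short steps, Python scripts to look and compute and a tool call to move; the robot and the scene stay as the last step left them, time stands still between calls to the robot, and variables do not carry over. Pictures are saved under pics/ and viewed, at most 10 in all, crops included, and the job is handed in when it is done.

Besides the shell and the picture viewer there is one more tool, called after ">>>" as name(argument=value, ...), one argument or row to a line, values as JSON. send_rows: Moves the arm, as the interface text tells. Its arguments: {"type":"object","properties":{"dr":{"type":"array","items":{"type":"array","items":{"type":"number"}}},"xyz":{"type":"array","items":{"type":"array","items":{"type":"number"}}},"jaw":{"type":"array","items":{"type":"number"}}},"required":["dr","xyz","jaw"]}

```bash
mkdir -p pics; python3 - <<'E'
from bench import ctrl
import cv2
for n in("top","side"):
    im=ctrl.camera(n); cv2.imwrite(f"pics/{n}0.png",im[:,:,::-1])
    c=ctrl.calibration(n); print(n,c)
o=ctrl.get_obs(); print(ctrl.tip_extent,o)
E
```

```text
top {'camera_matrix': array([[516.26441377,   0.        , 286.32859669],
       [  0.        , 516.26441377, 203.17329701],
       [  0.        ,   0.        ,   1.        ]]), 'world_from_camera': array([[ 0.01762508,  0.99567375, -0.09123121,  0.3931559 ],
       [-0.99983848,  0.01787234,  0.00189395,  0.4056874 ],
       [ 0.00351627,  0.09118309,  0.99582794,  1.05280616],
       [ 0.        ,  0.        ,  0.        ,  1.        ]])}
side {'camera_matrix': array([[470.48059645,   0.        , 281.22120956],
       [  0.        , 470.48059645, 211.04393226],
       [  0.        ,   0.        ,   1.        ]]), 'world_from_camera': array([[ 0.99971462, -0.01020626,  0.02159903,  0.49777765],
       [ 0.02319087,  0.63161822, -0.77493265, -0.30511153],
       [-0.00573318,  0.77521239,  0.63167466,  0.62176546],
       [ 0.        ,  0.        ,  0.        ,  1.        ]])}
0.019 {'time_s': 0.1, 'q': array([ 9.93719449e-01,  1.81473187e-01,  1.60789688e+00, -7.90245183e-06,
        1.35376902e+00, -2.06274507e-01]), 'dq': array([-0.00068478, -0.00200334, -0.00180186,  0.00188102,  0.00013195,
       -0.00140023]), 'joint_efforts': array([ 5.61821480e-05, -4.45880985e+01, -3.52238166e+01, -2.34260415e-04,
        4.08624241e-03,  3.20646711e-05]), 'eef_pos': array([0.20807855, 0.53554395, 0.24947596]), 'eef_rot': array([-2.91599426e-04,  1.84339964e-01,  9.82862238e-01, -7.16132171e-04]), 'wrist_force': array([-0.6368468 ,  0.44496763, -0.67845647]), 'torque': array([ 0.00704166, -0.02573215, -0.02184872]), 'grasp_force': 0.0, 'opening': 0.999083240611452}
```

View pics/top0.png

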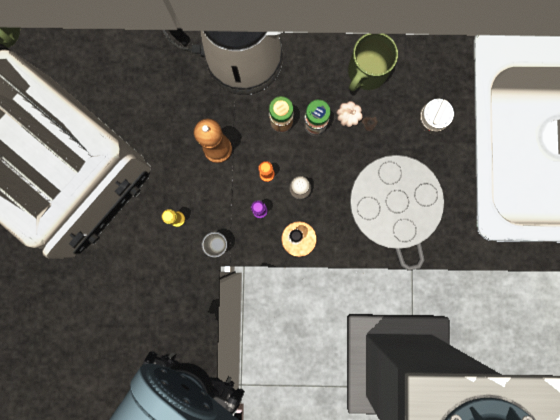

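View pics/side0.png

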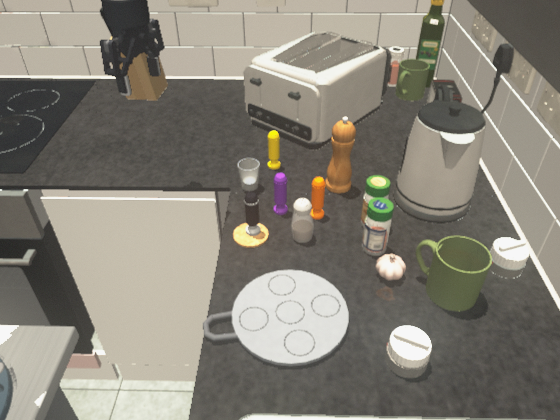

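Top view: the gauge stands on the cork at about (298,238). The plate is centred near (397,201), with its handle towards (410,258). Side view: the cork is at (251,235) with the gauge above it, and the plate is at (290,314).

```bash
cat > h.py <<'E'
import numpy as np,cv2
from bench import ctrl
def ray(n,p):
    c=ctrl.calibration(n);K=c["camera_matrix"];T=c["world_from_camera"]
    d=np.linalg.inv(K)@[p[0],p[1],1]; return T[:3,3],T[:3,:3]@(d*[1,-1,-1])
def onz(n,p,z):
    o,d=ray(n,p); return o+d*(z-o[2])/d[2]
def proj(n,P):
    c=ctrl.calibration(n);T=c["world_from_camera"]
    q=T[:3,:3].T@(np.array(P)-T[:3,3]); q=c["camera_matrix"]@(q*[1,-1,-1]); return q[:2]/q[2]
def blob(m,p):
    n,l,s,c=cv2.connectedComponentsWithStats(m.astype(np.uint8)); ys,xs=np.nonzero(l)
    i=np.argmin((xs-p[0])**2+(ys-p[1])**2); return (l==l[ys[i],xs[i]])
def outline(m,hull=True):
    c=max(cv2.findContours(m.astype(np.uint8),cv2.RETR_EXTERNAL,cv2.CHAIN_APPROX_NONE)[0],key=len)
    return c[:,0].astype(float)
def circ(P):
    A=np.c_[2*P[:,:2],np.ones(len(P))]; s=np.linalg.lstsq(A,(P[:,:2]**2).sum(1),rcond=None)[0]
    return s[:2],np.sqrt(s[2]+s[:2]@s[:2])
def fit(n,pts,z):
    P=np.array([onz(n,p,z) for p in pts]); c,r=circ(P)
    for _ in range(4):
        e=abs(np.hypot(*(P[:,:2]-c).T)-r); c,r=circ(P[e<np.percentile(e,75)])
    return c,r
E
python3 - <<'E'
from h import *
out=[]
for n,pp,pc in(("top",(397,201),(310,247)),("side",(290,330),(240,238))):
    im=cv2.imread(f"pics/{n}0.png"); hsv=cv2.cvtColor(im,cv2.COLOR_BGR2HSV); h,s,v=cv2.split(hsv)
    pl=blob((v>110)&(s<60),pp); print(n,"plate",fit(n,outline(pl),.014),pl.sum())
    ck=blob((s>70)&(v>130)&(h>8)&(h<30),pc); print("cork",fit(n,outline(ck),.006),ck.sum())
    out.append(cv2.resize(im[170:290,240:460] if n=="top" else im[160:370,190:370],None,fx=3 if n=="top" else 2.8,fy=3 if n=="top" else 2.8,interpolation=2))
cv2.imwrite("pics/c1.png",out[0]);cv2.imwrite("pics/c2.png",out[1])
E
```

```text
top plate (array([0.26997311, 0.191892  ]), np.float64(0.2595424009520074)) 40985
cork (array([0.41754538, 0.37764258]), np.float64(0.034672525184649944)) 723Traceback (most recent call last):
  File "<stdin>", line 5, in <module>
  File "h.py", line 21, in fit
    P=np.array([onz(n,p,z) for p in pts]); c,r=circ(P)
                ~~~^^^^^^^
  File "h.py", line 7, in onz
    o,d=ray(n,p); return o+d*(z-o[2])/d[2]
        ~~~^^^^^
  File "h.py", line 4, in ray
    c=ctrl.calibration(n);K=c["camera_matrix"];T=c["world_from_camera"]
ValueError: time passes only in moves, steps and waits
```

```bash
sed -i 's/^def ray/CAL={n:ctrl.calibration(n) for n in("top","side")}\ndef ray/; s/c=ctrl.calibration(n);/c=CAL[n];/' h.py
python3 - <<'E'
from h import *
out=[]
for n,pp,pc,box in(("top",(397,201),(310,247),(150,275,340,460)),("side",(290,330),(240,238),(260,365,190,360))):
    im=cv2.imread(f"pics/{n}0.png"); hsv=cv2.cvtColor(im,cv2.COLOR_BGR2HSV); h,s,v=cv2.split(hsv)
    b=np.zeros(v.shape,bool); b[box[0]:box[1],box[2]:box[3]]=1
    m=((v>110)&(s<60)&b).astype(np.uint8); m=cv2.morphologyEx(m,cv2.MORPH_CLOSE,np.ones((3,3))); m=cv2.morphologyEx(m,cv2.MORPH_OPEN,np.ones((11,11)))
    pl=blob(m,pp); c,r=fit(n,outline(pl),.014); print(n,"plate",c,r,pl.sum())
    ck=blob((s>70)&(v>130)&(h>8)&(h<30),pc); print("cork",fit(n,outline(ck),.006),ck.sum())
    # ring marks: dark thin features within plate
    g=cv2.cvtColor(im,cv2.COLOR_BGR2GRAY); bh=cv2.morphologyEx(g,cv2.MORPH_BLACKHAT,np.ones((7,7)))
    ys,xs=np.nonzero((bh>18)&(pl>0)); W=np.array([onz(n,p,.014)[:2] for p in zip(xs,ys)])
    k=np.hypot(*(W-c).T); q=W[k<.03]; print("midring",circ(q),len(q))
    for dx,dy in((0,1),(1,0),(0,-1),(-1,0)):
        a0=None
    best=[]
    W=W[(k>.034)&(k<.086)]
    for t in range(0,90,3):
        cs=[c+.06*np.array([np.cos(np.radians(t+90*i)),np.sin(np.radians(t+90*i))]) for i in range(4)]
        best.append((sum((abs(np.hypot(*(W-x).T)-.0225)<.0025).sum() for x in cs),t))
    t=max(best)[1]; print("ring angle",sorted(best)[-3:])
    for i in range(4):
        x=c+.06*np.array([np.cos(np.radians(t+90*i)),np.sin(np.radians(t+90*i))])
        q=W[abs(np.hypot(*(W-x).T)-.0225)<.005]; print("ring",t+90*i,circ(q),len(q))
    y0,y1,x0,x1,f=(165,285,260,460,3.6) if n=="top" else (160,370,190,370,2.8)
    cv2.imwrite("pics/c%d.png"%(1 if n=="top" else 2),cv2.resize(im[y0:y1,x0:x1],None,fx=f,fy=f,interpolation=2))
E
```

```text
top plate [0.49655988 0.18048582] 0.09389682086323414 6860
cork (array([0.41754538, 0.37764258]), np.float64(0.034672525184649944)) 723
midring (array([0.4966703 , 0.18003401]), np.float64(0.022976105316632838)) 135
ring angle [(np.int64(264), 18), (np.int64(389), 12), (np.int64(508), 15)]
ring 15 (array([0.5548056 , 0.19483963]), np.float64(0.022922139538396547)) 133
ring 105 (array([0.48188856, 0.23816223]), np.float64(0.022895965268192566)) 130
ring 195 (array([0.4386135, 0.1653791]), np.float64(0.022863157709961425)) 136
ring 285 (array([0.5115625 , 0.12189323]), np.float64(0.02301205110021153)) 145
side plate [0.49612203 0.18236026] 0.09509239051156673 8928
cork (array([0.41762956, 0.37819064]), np.float64(0.03546363061160045)) 545
midring (array([0.49671462, 0.18279691]), np.float64(0.022925859195568915)) 124
ring angle [(np.int64(259), 18), (np.int64(393), 12), (np.int64(491), 15)]
ring 15 (array([0.55480908, 0.19758478]), np.float64(0.022898770528328727)) 130
ring 105 (array([0.48219654, 0.24096948]), np.float64(0.022827504700559446)) 101
ring 195 (array([0.43882911, 0.16833647]), np.float64(0.02288800685521321)) 133
ring 285 (array([0.51154487, 0.12484403]), np.float64(0.022913982364600446)) 152
```

View pics/c1.png

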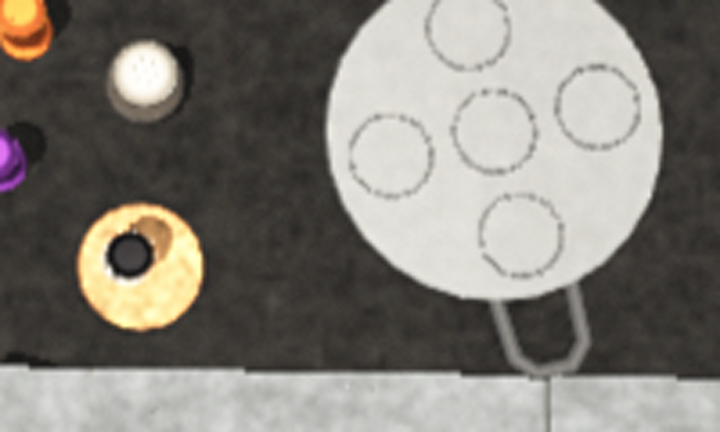

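View pics/c2.png

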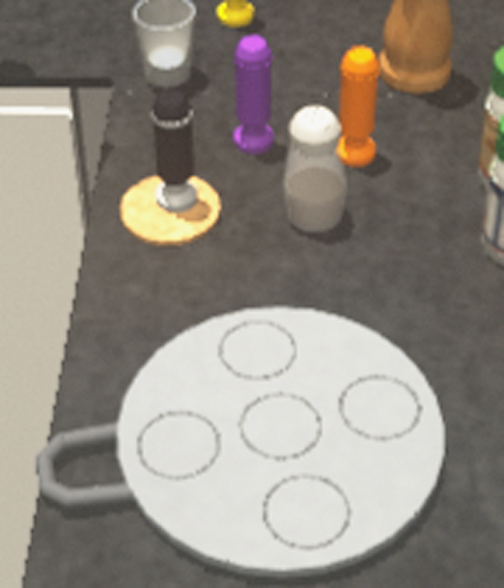

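Crops: the gauge's black top sits at (295.8,236.1) in the top view, and its steel foot at about (253,230) in the side view. The rings are clear and agree with the plate fits: middle (0.497,0.181), handle ring (0.439,0.167).

```bash
python3 - <<'E'
from h import *
im=cv2.imread("pics/top0.png"); g=cv2.cvtColor(im,cv2.COLOR_BGR2GRAY)
b=np.zeros(g.shape,bool); b[225:250,285:312]=1
m=blob((g<75)&b,(296,236)); ys,xs=np.nonzero(m); p=(xs.min()+xs.max())/2,(ys.min()+ys.max())/2; print(p,m.sum(),xs.min(),xs.max(),ys.min(),ys.max())
A=onz("top",(xs.mean(),ys.mean()),.096); print("top@.096",A)
for z in(.006,.009,.012): print(z,onz("side",(253.2,229.6),z))
im=cv2.imread("pics/side0.png"); hsv=cv2.cvtColor(im,cv2.COLOR_BGR2HSV)
for y in range(186,234,3): print(y,im[y,240:266].max(1))
for z in(.006,.03,.088,.096): print(z,proj("side",[A[0],A[1],z]))
from scipy.spatial.transform import Rotation as R
o=ctrl.get_obs();q=o["eef_rot"];M=R.from_quat([q[1],q[2],q[3],q[0]]).as_matrix();print(M.round(4))
for t in([*A[:2],.15],): print((M.T@(np.array(t)-o["eef_pos"])*100).round(2))
E
```

```text
(np.float64(295.5), np.float64(235.5)) 119 290 301 230 241
top@.096 [0.42142077 0.38563482 0.096     ]
0.006 [0.42266785 0.39133962 0.006     ]
0.009 [0.42303378 0.38794652 0.009     ]
0.012 [0.42339971 0.38455342 0.012     ]
186 [ 88 101 121 117 112 116 118 119 116 117 116 116 116 117 110 108 103  93
  72  66  69  70  71  84  86  89]
189 [ 99  96  93  94 100 108 116 116 116 113 112 108 110 109 100  90  78  70
  67  68  68  67  69  66  76  86]
192 [ 96  99  98  94  79  68  71  72  77  77  74  75  74  74  71  67  70  68
  70  69  77  76  85 101 106  98]
195 [ 94  95  94  95  90  83  78  81  80  80  80  83  80  82  81  74  68  79
  86  96  94  95  98 100  99  98]
198 [ 94  96  98  97  82  66  70  73  71  73  76  79  73  72  71  69  71  72
  83  98  96  95  95  98  97 101]
201 [100 101  99 109 131 108  67  68  71  69  70  69  68  69  66  66  81 117
 124  97  94  91  97  99  97  96]
204 [ 97 100 101  97  90  85 112 134 152 139 155 149 147 178 125 116 100  77
  79  96  96  96  95  98  99  99]
207 [100  95  97  98  91  74  65  69  67  68  68  68  66  65  66  65  63  66
  75  97  96  95  98
[... 442 characters left out ...]
98  99 101 122 147 101  68  73  73  72  73  71  72  72  72  70  69
  87 115 103 104 104 101 102  98]
225 [242 247 247 247 247 247 247 246 212  88  75  71  70  76  82  90 133 211
 245 247 247 247 247 236 152  99]
228 [247 247 247 247 247 247 245 241 168 157 144 146 146 144 142 149 159 169
 164 167 223 247 247 247 247 247]
231 [247 247 247 247 247 247 211 243 242 184 191 203 211 205 195 184 180 173
 161 141 152 219 244 246 247 247]
0.006 [252.36629557 231.51253516]
0.03 [251.81489174 222.24196232]
0.088 [250.4033676  198.51046686]
0.096 [250.19933464 195.08012708]
[[-9.320e-01  3.624e-01 -8.000e-04]
 [ 3.624e-01  9.320e-01 -1.300e-03]
 [ 3.000e-04 -1.500e-03 -1.000e+00]]
[-25.32  -6.23   9.95]
```

>>> send_rows(
  dr=[
    [0,0,0],
    [0,0,0],
    [0,0,0],
    [0,0,0],
    [0,0,0],
    [0,0,0],
    [0,0,0],
    [0,0,0],
  ],
  xyz=[
    [-3,-1,1],
    [-8,-2,3],
    [-13,-3.2,5],
    [-18,-4.4,7],
    [-22,-5.4,8.5],
    [-25.3,-6.2,9.9],
    [-25.3,-6.2,9.9],
    [-25.3,-6.2,9.9],
  ],
  jaw=[70,70,70,70,70,70,70,70],
)

```text
time_s: 1.1
eef_pos: [0.4212, 0.3866, 0.1511]
eef_rot: [-0.0, 0.185, 0.983, -0.0]
wrist_force: [0.5, -0.3, 1.2]
opening: 0.699
grasp_force: 0.0
```

```bash
cat >> h.py <<'E'
from scipy.spatial.transform import Rotation as R
def to(t):
    o=ctrl.get_obs();q=o["eef_rot"];M=R.from_quat([q[1],q[2],q[3],q[0]]).as_matrix()
    print("pos",o["eef_pos"].round(4),"zaxis",M[:,2].round(4),"t",o["time_s"],"op",round(o["opening"],3),"F",o["wrist_force"].round(2),"move",(M.T@(np.array(t)-o["eef_pos"])*100).round(2))
E
python3 - <<'E'
from h import *
for n,b,f in(("top",(200,280,250,360),6),("side",(90,260,180,330),3.5)):
    im=ctrl.camera(n)[:,:,::-1].copy()
    p=proj(n,ctrl.get_obs()["eef_pos"]); print(p)
    cv2.imwrite(f"pics/{n}1.png",cv2.resize(im[b[0]:b[1],b[2]:b[3]],None,fx=f,fy=f,interpolation=2))
to([.422,.386,.072])
E
```

```text
[295.49926472 234.5553489 ]
[248.56607116 169.56044463]
pos [0.421  0.3872 0.1517] zaxis [ 2.e-04  4.e-04 -1.e+00] t 1.2 op 0.699 F [-0.6  -0.19  0.13] move [-0.13 -0.08  7.97]
```

View pics/side1.png

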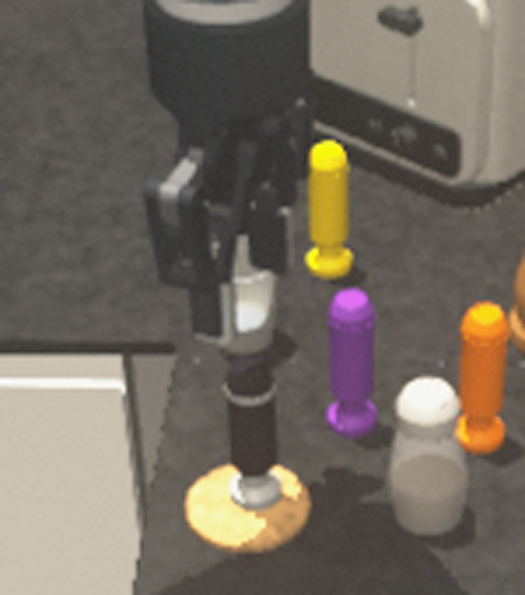

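The side crop shows the open fingers straddling the line above the gauge, which is still upright at crop (250,430). Next I descend and close.

>>> send_rows(
  dr=[
    [0,0,0],
    [0,0,0],
    [0,0,0],
    [0,0,0],
    [0,0,0],
    [0,0,0],
    [0,0,0],
    [0,0,0],
  ],
  xyz=[
    [-0.1,-0.05,2],
    [-0.1,-0.05,4],
    [-0.1,-0.05,6],
    [-0.1,-0.05,7.3],
    [-0.1,-0.05,7.9],
    [-0.1,-0.05,7.9],
    [-0.1,-0.05,7.9],
    [-0.1,-0.05,7.9],
  ],
  jaw=[70,70,70,70,70,70,50,30],
)

```text
time_s: 2.2
eef_pos: [0.4229, 0.3859, 0.073]
eef_rot: [0.001, 0.184, 0.983, 0.0]
wrist_force: [-0.6, -1.4, -0.6]
opening: 0.311
grasp_force: 0.8
```

>>> send_rows(
  dr=[
    [0,0,0],
    [0,0,0],
    [0,0,0],
    [0,0,0],
    [0,0,0],
    [0,0,0],
    [0,0,0],
    [0,0,0],
  ],
  xyz=[
    [0,0,0],
    [0,0,0],
    [0,0,0],
    [0,0,0],
    [0,0,0],
    [0,0,0],
    [0,0,0],
    [0,0,0],
  ],
  jaw=[20,15,15,15,15,15,15,15],
)

```text
time_s: 3.2
eef_pos: [0.423, 0.3859, 0.0731]
eef_rot: [0.001, 0.184, 0.983, 0.0]
wrist_force: [-0.3, -1.0, 5.7]
opening: 0.285
grasp_force: 58.9
```

```bash
python3 - <<'E'
from h import *
for i in range(3):
    ctrl.camera("top"); to([.4967,.1814,.15])
E
```

```text
pos [0.423  0.3859 0.0731] zaxis [ 1.2e-03  5.0e-04 -1.0e+00] t 3.25 op 0.288 F [-0.84 -0.15  5.2 ] move [-14.29 -16.38  -7.69]
pos [0.423  0.3859 0.0731] zaxis [ 1.1e-03  5.0e-04 -1.0e+00] t 3.3 op 0.29 F [-0.5   0.12  5.15] move [-14.29 -16.38  -7.69]
pos [0.423  0.3859 0.0731] zaxis [ 1.1e-03  6.0e-04 -1.0e+00] t 3.35 op 0.286 F [-1.34 -1.02  6.4 ] move [-14.29 -16.38  -7.69]
```

>>> send_rows(
  dr=[
    [0,0,0],
    [0,0,0],
    [0,0,0],
    [0,0,0],
    [0,0,0],
    [0,0,0],
    [0,0,0],
    [0,0,0],
  ],
  xyz=[
    [0,0,-1],
    [0,0,-2.5],
    [0,0,-4.5],
    [0,0,-6],
    [-1.5,-2,-6],
    [-4,-5,-6],
    [-7,-8,-6],
    [-10,-11,-6],
  ],
  jaw=[15,15,15,15,15,15,15,15],
)

```text
time_s: 4.35
eef_pos: [0.4762, 0.2458, 0.133]
eef_rot: [0.0, 0.184, 0.983, 0.0]
wrist_force: [0.8, 0.1, -0.5]
opening: 0.281
grasp_force: 59.0
```

>>> send_rows(
  dr=[
    [0,0,0],
    [0,0,0],
    [0,0,0],
    [0,0,0],
    [0,0,0],
    [0,0,0],
    [0,0,0],
    [0,0,0],
  ],
  xyz=[
    [-2,-2.5,0],
    [-3.5,-4.5,0],
    [-4.3,-5.4,0],
    [-4.3,-5.4,1],
    [-4.3,-5.4,2],
    [-4.3,-5.4,2],
    [-4.3,-5.4,2],
    [-4.3,-5.4,2],
  ],
  jaw=[15,15,15,15,15,15,15,15],
)

```text
time_s: 5.35
eef_pos: [0.4964, 0.1813, 0.1125]
eef_rot: [0.0, 0.184, 0.983, 0.0]
wrist_force: [0.3, -0.3, -1.6]
opening: 0.283
grasp_force: 59.1
```

```bash
python3 - <<'E'
from h import *
im=ctrl.camera("side")[:,:,::-1].copy(); cv2.imwrite("pics/side2f.png",im)
to([.4967,.1814,.081+.005]); P=ctrl.get_obs()["eef_pos"]
for z in(0,-.067): p=proj("side",P+[0,0,z]); print(p)
cv2.imwrite("pics/side2.png",cv2.resize(im[180:360,200:360],None,fx=3.3,fy=3.3,interpolation=2))
E
```

```text
pos [0.4965 0.1812 0.1126] zaxis [ 6.e-04  1.e-04 -1.e+00] t 5.4 op 0.285 F [ 0.4  -0.73 -0.44] move [-0.01  0.02  2.66]
[289.91304667 269.9884531 ]
[289.66046193 299.60418687]
```

View pics/side2.png

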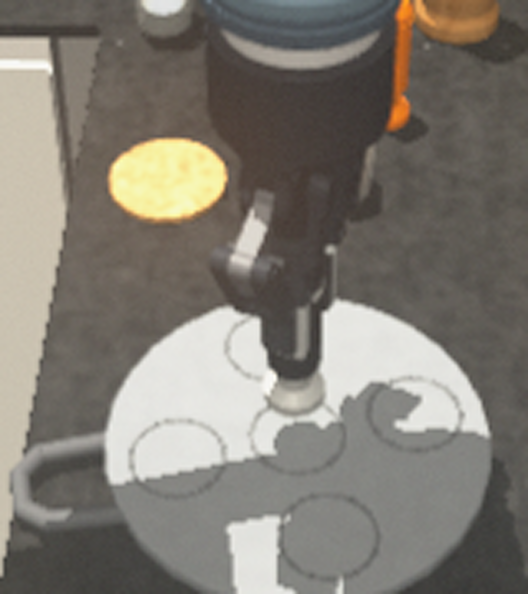

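The crop shows the upright foot at about crop (296,393), i.e. image pixel (289.7,299.1). My projection for it was (289.7,299.6), so it is centred over the middle ring. Lowering now.

>>> send_rows(
  dr=[
    [0,0,0],
    [0,0,0],
    [0,0,0],
    [0,0,0],
    [0,0,0],
    [0,0,0],
    [0,0,0],
    [0,0,0],
  ],
  xyz=[
    [0,0,0.7],
    [0,0,1.4],
    [0,0,2.1],
    [0,0,2.6],
    [0,0,2.8],
    [0,0,2.9],
    [0,0,3.0],
    [0,0,3.0],
  ],
  jaw=[15,15,15,15,15,15,15,15],
)

```text
time_s: 6.4
eef_pos: [0.4964, 0.181, 0.0824]
eef_rot: [0.0, 0.184, 0.983, 0.0]
wrist_force: [-0.0, -0.8, -0.5]
opening: 0.287
grasp_force: 59.1
```

>>> send_rows(
  dr=[
    [0,0,0],
    [0,0,0],
    [0,0,0],
    [0,0,0],
    [0,0,0],
    [0,0,0],
    [0,0,0],
    [0,0,0],
  ],
  xyz=[
    [0,0,0.05],
    [0,0,0.1],
    [0,0,0.15],
    [0,0,0.15],
    [0,0,0.2],
    [0,0,0.2],
    [0,0,0.2],
    [0,0,0.2],
  ],
  jaw=[15,15,15,15,15,15,15,15],
)

```text
time_s: 7.4
eef_pos: [0.4966, 0.181, 0.081]
eef_rot: [0.0, 0.184, 0.983, 0.0]
wrist_force: [-2.2, -0.1, 6.6]
opening: 0.287
grasp_force: 60.0
```

>>> send_rows(
  dr=[
    [0,0,0],
    [0,0,0],
    [0,0,0],
    [0,0,0],
    [0,0,0],
    [0,0,0],
    [0,0,0],
    [0,0,0],
  ],
  xyz=[
    [0,0,0.03],
    [0,0,0.05],
    [0,0,0.05],
    [0,0,0.05],
    [0,0,0.05],
    [0,0,0.05],
    [0,0,0.05],
    [0,0,0.05],
  ],
  jaw=[15,15,15,15,15,15,15,15],
)

```text
time_s: 8.4
eef_pos: [0.4967, 0.181, 0.081]
eef_rot: [0.0, 0.184, 0.983, -0.0]
wrist_force: [-4.0, -0.2, 11.3]
opening: 0.283
grasp_force: 60.3
```

>>> send_rows(
  dr=[
    [0,0,0],
    [0,0,0],
    [0,0,0],
    [0,0,0],
    [0,0,0],
    [0,0,0],
    [0,0,0],
    [0,0,0],
  ],
  xyz=[
    [0,0,-0.5],
    [0,0,-1.5],
    [0,0,-2.5],
    [0,0,-3],
    [0,0,-3],
    [0,0,-3],
    [0,0,-3],
    [0,0,-3],
  ],
  jaw=[15,15,15,15,15,15,15,15],
)

```text
time_s: 9.4
eef_pos: [0.4961, 0.181, 0.1095]
eef_rot: [-0.0, 0.184, 0.983, -0.0]
wrist_force: [-0.4, 0.7, -1.7]
opening: 0.287
grasp_force: 59.0
```

```bash
python3 - <<'E'
from h import *
to([.4387,.1668,.111])
E
```

```text
pos [0.4961 0.181  0.1095] zaxis [-5.e-04 -0.e+00 -1.e+00] t 9.4 op 0.287 F [-0.41  0.65 -1.65] move [ 4.84 -3.4  -0.14]
```

>>> send_rows(
  dr=[
    [0,0,0],
    [0,0,0],
    [0,0,0],
    [0,0,0],
    [0,0,0],
    [0,0,0],
    [0,0,0],
    [0,0,0],
  ],
  xyz=[
    [0.6,-0.4,0],
    [2,-1.4,0],
    [3.5,-2.4,0],
    [4.4,-3.1,0],
    [4.8,-3.4,0],
    [4.8,-3.4,0],
    [4.8,-3.4,0],
    [4.8,-3.4,0],
  ],
  jaw=[15,15,15,15,15,15,15,15],
)

```text
time_s: 10.4
eef_pos: [0.4396, 0.1667, 0.1098]
eef_rot: [0.0, 0.184, 0.983, 0.0]
wrist_force: [-0.4, 0.0, -1.3]
opening: 0.285
grasp_force: 59.0
```

```bash
python3 - <<'E'
from h import *
im=ctrl.camera("side")[:,:,::-1].copy()
to([.4387,.1668,.0825]); P=ctrl.get_obs()["eef_pos"]
print(proj("side",P-[0,0,.067]))
cv2.imwrite("pics/side3.png",cv2.resize(im[180:360,200:360],None,fx=3.3,fy=3.3,interpolation=2))
E
```

```text
pos [0.4395 0.1667 0.1098] zaxis [ 1.e-04  0.e+00 -1.e+00] t 10.45 op 0.285 F [-0.28  0.35 -1.98] move [ 0.08 -0.02  2.73]
[252.98897406 307.52223062]
```

View pics/side3.png

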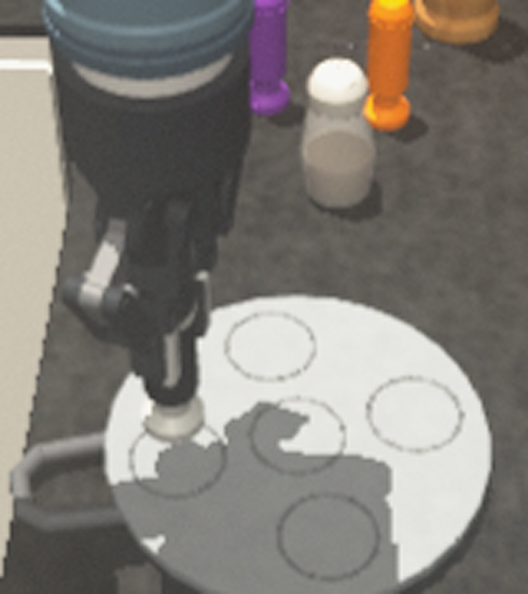

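The foot is at crop (174,421), i.e. pixel (252.7,307.6), which matches the projection and sits over the handle ring. Lowering.

>>> send_rows(
  dr=[
    [0,0,0],
    [0,0,0],
    [0,0,0],
    [0,0,0],
    [0,0,0],
    [0,0,0],
    [0,0,0],
    [0,0,0],
  ],
  xyz=[
    [0.05,0,0.7],
    [0.05,0,1.4],
    [0.05,0,2.0],
    [0.05,0,2.4],
    [0.05,0,2.6],
    [0.05,0,2.7],
    [0.05,0,2.75],
    [0.05,0,2.75],
  ],
  jaw=[15,15,15,15,15,15,15,15],
)

```text
time_s: 11.45
eef_pos: [0.4389, 0.1669, 0.0824]
eef_rot: [0.0, 0.184, 0.983, 0.0]
wrist_force: [-0.2, -0.1, -0.9]
opening: 0.285
grasp_force: 59.0
```

>>> send_rows(
  dr=[
    [0,0,0],
    [0,0,0],
    [0,0,0],
    [0,0,0],
    [0,0,0],
    [0,0,0],
    [0,0,0],
    [0,0,0],
  ],
  xyz=[
    [0,0,0.05],
    [0,0,0.1],
    [0,0,0.15],
    [0,0,0.2],
    [0,0,0.2],
    [0,0,0.22],
    [0,0,0.22],
    [0,0,0.22],
  ],
  jaw=[15,15,15,15,15,15,15,15],
)

```text
time_s: 12.45
eef_pos: [0.4391, 0.1669, 0.081]
eef_rot: [0.0, 0.184, 0.983, -0.0]
wrist_force: [-2.8, -0.7, 8.6]
opening: 0.288
grasp_force: 60.1
```

>>> send_rows(
  dr=[
    [0,0,0],
    [0,0,0],
    [0,0,0],
    [0,0,0],
    [0,0,0],
    [0,0,0],
    [0,0,0],
    [0,0,0],
  ],
  xyz=[
    [0,0,0.02],
    [0,0,0.02],
    [0,0,0.02],
    [0,0,0.02],
    [0,0,0.02],
    [0,0,0.02],
    [0,0,0.02],
    [0,0,0.02],
  ],
  jaw=[15,15,15,15,15,15,15,15],
)

```text
time_s: 13.45
eef_pos: [0.4391, 0.1669, 0.081]
eef_rot: [0.0, 0.184, 0.983, -0.0]
wrist_force: [-4.1, -0.5, 11.1]
opening: 0.288
grasp_force: 60.3
```

>>> send_rows(
  dr=[
    [0,0,0],
    [0,0,0],
    [0,0,0],
    [0,0,0],
    [0,0,0],
    [0,0,0],
    [0,0,0],
    [0,0,0],
  ],
  xyz=[
    [0,0,-0.5],
    [0,0,-1.5],
    [0,0,-3],
    [0,0,-4.5],
    [0,0,-5.3],
    [0,0,-5.3],
    [0,0,-5.3],
    [0,0,-5.3],
  ],
  jaw=[15,15,15,15,15,15,15,15],
)

```text
time_s: 14.45
eef_pos: [0.4383, 0.1668, 0.1323]
eef_rot: [-0.001, 0.184, 0.983, -0.0]
wrist_force: [0.2, 0.1, -0.9]
opening: 0.287
grasp_force: 59.1
```

```bash
python3 - <<'E'
from h import *
to([.4178,.3785,.133])
E
```

```text
pos [0.4383 0.1668 0.1323] zaxis [-1.2e-03 -1.0e-04 -1.0e+00] t 14.45 op 0.287 F [ 0.15  0.12 -0.94] move [ 9.58 18.99 -0.07]
```

>>> send_rows(
  dr=[
    [0,0,0],
    [0,0,0],
    [0,0,0],
    [0,0,0],
    [0,0,0],
    [0,0,0],
    [0,0,0],
    [0,0,0],
  ],
  xyz=[
    [0.8,1.5,0],
    [2.5,5,0],
    [4.5,9,0],
    [6.5,13,0],
    [8.3,16.5,0],
    [9.3,18.4,0],
    [9.6,19,0],
    [9.6,19,0],
  ],
  jaw=[15,15,15,15,15,15,15,15],
)

```text
time_s: 15.45
eef_pos: [0.418, 0.3784, 0.1326]
eef_rot: [-0.0, 0.184, 0.983, -0.0]
wrist_force: [0.2, -0.3, -0.8]
opening: 0.287
grasp_force: 59.1
```

>>> send_rows(
  dr=[
    [0,0,0],
    [0,0,0],
    [0,0,0],
    [0,0,0],
    [0,0,0],
    [0,0,0],
    [0,0,0],
    [0,0,0],
  ],
  xyz=[
    [0,0,1],
    [0,0,2.5],
    [0,0,4],
    [0,0,5],
    [0,0,5.4],
    [0,0,5.6],
    [0,0,5.7],
    [0,0,5.7],
  ],
  jaw=[15,15,15,15,15,15,15,15],
)

```text
time_s: 16.45
eef_pos: [0.4184, 0.3789, 0.0763]
eef_rot: [0.0, 0.184, 0.983, 0.0]
wrist_force: [-0.2, -0.1, -1.3]
opening: 0.286
grasp_force: 59.2
```

```bash
python3 - <<'E'
from h import *
im=ctrl.camera("side")[:,:,::-1].copy()
to([.4178,.3785,.073])
print(proj("side",[.4178,.3785,.006]))
cv2.imwrite("pics/side4.png",cv2.resize(im[150:290,180:330],None,fx=3.5,fy=3.5,interpolation=2))
E
```

```text
pos [0.4184 0.3789 0.0763] zaxis [ 6.e-04  4.e-04 -1.e+00] t 16.5 op 0.284 F [-0.58  0.17 -1.14] move [ 0.04 -0.06  0.33]
[250.26062909 233.91832828]
```

View pics/side4.png

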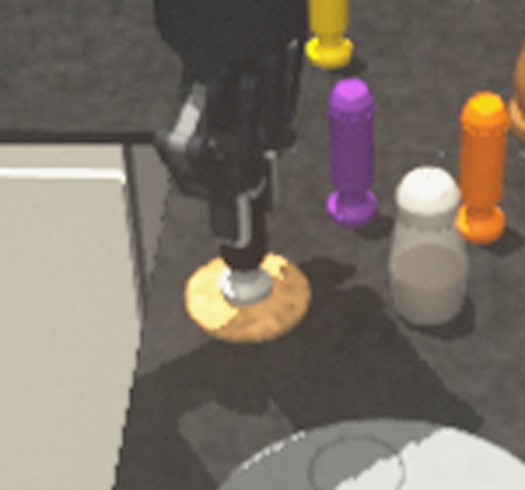

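The foot is at crop (246,287), just above the middle of the cork disc (248,296). Lowering the last 3 mm to contact.

>>> send_rows(
  dr=[
    [0,0,0],
    [0,0,0],
    [0,0,0],
    [0,0,0],
    [0,0,0],
    [0,0,0],
    [0,0,0],
    [0,0,0],
  ],
  xyz=[
    [0,0,0.1],
    [0,0,0.2],
    [0,0,0.25],
    [0,0,0.3],
    [0,0,0.32],
    [0,0,0.35],
    [0,0,0.37],
    [0,0,0.37],
  ],
  jaw=[15,15,15,15,15,15,15,15],
)

```text
time_s: 17.5
eef_pos: [0.4183, 0.3788, 0.0731]
eef_rot: [0.0, 0.184, 0.983, 0.0]
wrist_force: [-3.1, -2.2, 7.7]
opening: 0.289
grasp_force: 60.1
```

>>> send_rows(
  dr=[
    [0,0,0],
    [0,0,0],
    [0,0,0],
    [0,0,0],
    [0,0,0],
    [0,0,0],
    [0,0,0],
    [0,0,0],
  ],
  xyz=[
    [0,0,-0.05],
    [0,0,-0.05],
    [0,0,-0.05],
    [0,0,-0.05],
    [0,0,-0.05],
    [0,0,-0.05],
    [0,0,-0.05],
    [0,0,-0.05],
  ],
  jaw=[28,32,38,46,55,65,70,70],
)

```text
time_s: 18.5
eef_pos: [0.4181, 0.3787, 0.0727]
eef_rot: [0.0, 0.184, 0.983, -0.0]
wrist_force: [-0.8, 0.8, -0.2]
opening: 0.702
grasp_force: 0.0
```

>>> send_rows(
  dr=[
    [0,0,0],
    [0,0,0],
    [0,0,0],
    [0,0,0],
    [0,0,0],
    [0,0,0],
    [0,0,0],
    [0,0,0],
  ],
  xyz=[
    [0,0,-0.5],
    [0,0,-2],
    [0,0,-4],
    [0,0,-7],
    [0,0,-10],
    [0,0,-12],
    [0,0,-12],
    [0,0,-12],
  ],
  jaw=[70,70,70,70,70,70,70,70],
)

```text
time_s: 19.5
eef_pos: [0.4178, 0.3785, 0.1923]
eef_rot: [-0.0, 0.184, 0.983, -0.0]
wrist_force: [0.5, -0.2, -1.0]
opening: 0.695
grasp_force: 0.0
```

```bash
python3 - <<'E'
from h import *
im=ctrl.camera("side")[:,:,::-1].copy()
to([.4178,.3785,.073])
cv2.imwrite("pics/side5.png",cv2.resize(im[150:290,180:330],None,fx=3.5,fy=3.5,interpolation=2))
E
```

```text
pos [0.4176 0.3784 0.1918] zaxis [-1.3e-03 -8.0e-04 -1.0e+00] t 19.55 op 0.699 F [-0.74 -0.92 -0.01] move [-0.03  0.03 11.88]
```

View pics/side5.png

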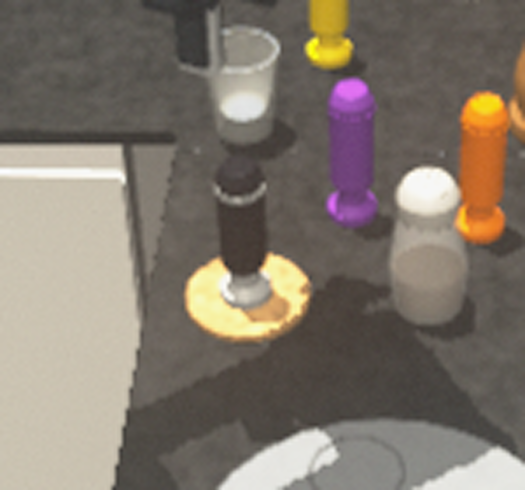

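The gauge stands upright at the centre of the cork (crop 246,290), and the gripper is clear of it. Handing in.

```bash
python3 -c "
from bench import ctrl
print(ctrl.hand_in())"
```

```text
the job is handed in; nothing more can be done
None
```

I touched the gauge down in the middle ring and then the handle ring, held each for over a second, stood it back upright on the cork and let go. The job was handed in at about 19.6 s; the hand-in gave back no verdict.

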